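Click the green carving counter on to its red face

TASK

A batch of carved rosettes is finished: click the green counter on the carving bench forward with its push button, letting it come fully up again after each press, until the red face of its drum lies on top, level with the two black pointers. Leave the yellow counter as it is.

Things in the scene. Friction and masses are not known exactly. Their poses are not given: they have to be found in the camera images.
- green_counter: Green box fixed to the bench, 210 x 115 mm, 50 mm high; origin: centre of its underside. Its x axis is its long middle line, from the button end (near the robot) to the drum end, turned up to 30 degrees from straight ahead. Button axis at x = -62 mm; drum axis (level, across the box) at x = +33 mm, 56 mm up. A fixed clear hood 104 x 76 mm, top 106 mm up, covers the drum: only the button turns it.
- green_button_top (a point): Centre of the flat top of the green counter's button, a black upright cylinder 36 mm across, 88 mm above the bench when up; goes down with it. Travel 18 mm straight down to a hard stop, 1 to 5 N on the way if pressed slowly; springs back up by itself. Each press of 15 mm or more clicks the drum on by one face, no further however long it is held. It must come up fully before the next press counts.
- green_mark (a point): Centre of the red face of the green counter's eight-sided drum (faces 36 x 52 mm, 44 mm from its axis); goes round with it. The drum's top moves towards the button, 45 degrees a press, and clicks into place, never back. The other faces are white with 1 to 7 black dots, counting up; red follows 7. At the start red is 2 to 5 presses short of the top.
- green_pointer (a point): Where the centre of the red face must come: a fixed point at the very top of the green counter's drum, 100 mm above the bench, midway between the two black pointers (9 mm wide upright bars under the hood, one on each side of the drum).
- yellow_mark (a point): Centre of the red face of the drum of the yellow counter, which is just like the green one but for its yellow box and must not be clicked on; 44 mm from its drum's axis, which is 56 mm above the bench. One press would move it 34 mm.

How it is judged:
At the end, for the whole second after the job is handed in: The centre of the red face of the green counter's drum is within 12 mm of the point at the very top between the two black pointers (about 15 degrees) (distance between green_mark and green_pointer below 0.012 m); the robot touches nothing.
It fails at once if the yellow counter's drum is turned (its red face moves more than 10 mm) (distance of yellow_mark from where it was at the start of the episode above 0.01 m).
It also fails if it takes over 48 s, if anything falls off the work surface, if the arm or the gripper's body presses on something with over 40 N, if the wrist force passes 120 N, or if a joint passes its speed limit or range.

ROBOT

A 6-joint arm with a two-finger parallel gripper is mounted at the origin on the work surface. World frame = base frame: x ahead of the robot, y to its left, z up, the work surface at z = 0. Lengths are in m, angles in rad, forces in N, time in s.
With the tool pointing down it reaches from about 0.275 to 0.775 m from the base axis. Payload 14.6 kg.
Tool frame: the origin (TCP) lies at the centre of the arm's flange, where the gripper is bolted on; the fingertips stand 173 mm ahead of it and the grasp point (between the pads) lies 155 mm ahead of it (manip.tcp_to_grasp is the distance from the TCP to the grasp point, in m); z points along the fingers, y is the line along which they close (so a half turn about z gives the same grasp; the last joint's range is limited). The gripper opens to 85 mm and grips with 20 to 120 N. Pads are 22 mm wide; open, the fingers measure 114 mm over their backs; the gripper's body (76 mm by 85 mm) begins 54 mm behind the grasp point. The pads swing forward as they close: fully open they stand 13 mm farther back than shut.
Start: joints at [1.07, 0.263, -0.048, 1.259, 0, 1.415], TCP at [0.178, 0.494, 0.405] pointing down, gripper open.
Joint ranges: [-2.65, 2.65], [-0.89, 1.7], [-1.18, 1.37], [-2.13, 2.11], [-1.35, 1.29], [-3.14, 3.14]. Speed limits (rad/s): [1.89, 1.89, 2.57, 2.79, 3.14, 3.14].

INTERFACE

Orientations are given as a unit quaternion [x, y, z, w].
In Python, from plant import manip gives the robot as it stands.
- The arm moves only by the tool arm_command, never from a script. Its arguments are lists of equal length, an entry for each row: "xyz": the shift along the tool's x, y, z in m, a list of three; "twist": the turn, a rotation vector about the tool's x, y, z in rad, a list of three; "jaw": the closure, from -1 (fully open) to 1 (shut). A call has 1 to 8 rows; each row is the pose to reach, as a shift and turn from the pose commanded when the call began, along the tool's axes at that moment; what a row does not reach only later rows make up. A row lasts 1/12 s, in which the tool goes at most 41.7 mm and 7.16 degrees, less where a joint would pass 70% of its speed; a pose out of reach is approached as far as the arm can. A call with a gripper value outside its range is refused whole. The fingers move at their own pace and stop on an object; "force" is the grip in N (left out, the last holds). Time passes only in rows, so rows that repeat a pose let the fingers close. It gives the time, the measured TCP pose, the force, the opening and the grip force at its end, in the units of the state.
- manip.state(): the state, without advancing time (a new reading comes with each control period).
- manip.get_image(name): name is "scene" or "top" or "wrist"; returns the picture (400x640x3 uint8, red, green, blue); there is no depth.
- manip.camera_model(name): a dict with "K" (3x3 intrinsics, pixels), "world_to_cam" (4x4, takes a point from world to camera coordinates); the wrist camera has in their place "T_tool_cam" (4x4, takes a point from camera to tool coordinates, whose origin is the TCP and whose axes are the flange's). Camera axes: x right, y up, looking along -z (the intrinsics and any distortion apply to the point x, -y, -z); pixel columns grow to the right and rows downward; lengths in m; the calibration is good to about 2 mm. A picture is of the moment at which its call begins: read the wrist's pose just before it. camera_model takes no time and is no camera call.
- manip.finish_job(): hands the job in; it is judged then, once.
The state is a dict: "clock": time; "qpos": joint angles; "qvel": joint speeds; "effort": joint torques, N m; "tool_pos": TCP position; "orientation": TCP orientation; "force": force on the tool from outside, world axes, zero at the start; "ft_torque": the same for the moment, N m; "gripper_width": opening from 0.0 (shut) to 1.0 (fully open); "grasp_force": force on a finger pad.
Only numpy, scipy, OpenCV 4.12 (cv2) and the standard library are available. Lean on these libraries where they do the work, as an engineer would, in place of code of your own. Each camera call takes 0.05 s, during which the arm holds its last target. There are 200 camera calls.

## Working session

There is one attempt and no reset: what is moved stays moved. The work goes in short steps, Python scripts to look and compute and a tool call to move; the robot and the scene stay as the last step left them, time stands still between calls to the robot, and variables do not carry over. Pictures are saved under pics/ and viewed, at most 10 in all, crops included, and the job is handed in when it is done.

Besides the shell and the picture viewer there is one more tool, called in YAML: its name, and indented under it one key for each argument. arm_command: Moves the arm, as the interface text tells. Its arguments: {"type":"object","properties":{"xyz":{"type":"array","items":{"type":"array","items":{"type":"number"}}},"twist":{"type":"array","items":{"type":"array","items":{"type":"number"}}},"jaw":{"type":"array","items":{"type":"number"}},"force":{"type":"number"}},"required":["xyz","twist","jaw"]}

```bash
mkdir -p pics; python3 - <<'E'
from plant import manip
import cv2,numpy as np
for n in("scene","top"):
    im=manip.get_image(n); cv2.imwrite(f"pics/{n}0.png",im[:,:,::-1])
    c=manip.camera_model(n); print(n,c)
s=manip.state();print(s["clock"],s["tool_pos"],s["orientation"],s["force"])
E
```

```text
scene {'K': array([[377.49328648,   0.        , 317.54693163],
       [  0.        , 377.49328648, 202.5149672 ],
       [  0.        ,   0.        ,   1.        ]]), 'world_to_cam': array([[ 0.33530895,  0.94205568,  0.00995026, -0.17327107],
       [-0.68825716,  0.23773414,  0.68540831,  0.32710044],
       [ 0.64332728, -0.23667188,  0.72809095, -1.31947469],
       [ 0.        ,  0.        ,  0.        ,  1.        ]])}
top {'K': array([[363.00904039,   0.        , 319.75019583],
       [  0.        , 363.00904039, 194.50418819],
       [  0.        ,   0.        ,   1.        ]]), 'world_to_cam': array([[ 0.01759206, -0.99977865,  0.01154037, -0.04354104],
       [ 0.99954211,  0.01786975,  0.02441818, -0.55245297],
       [-0.02461899,  0.01110552,  0.99963522, -0.79294407],
       [ 0.        ,  0.        ,  0.        ,  1.        ]])}
0.1 [0.17793347 0.49385888 0.40427981] [ 1.72034345e-01  9.85090848e-01 -4.29527298e-04 -1.41961136e-04] [-0.78211331 -0.24750891  0.55663019]
```

View pics/scene0.png

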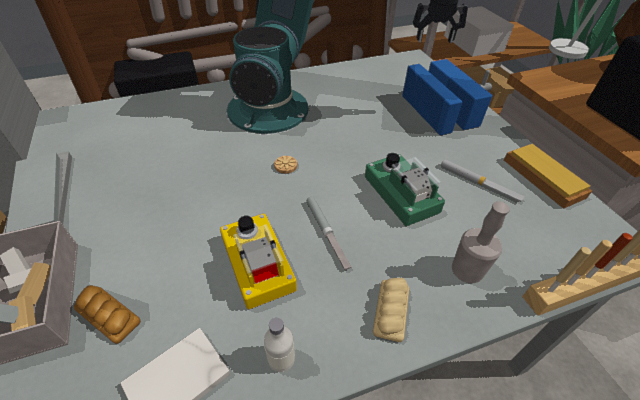

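View pics/top0.png

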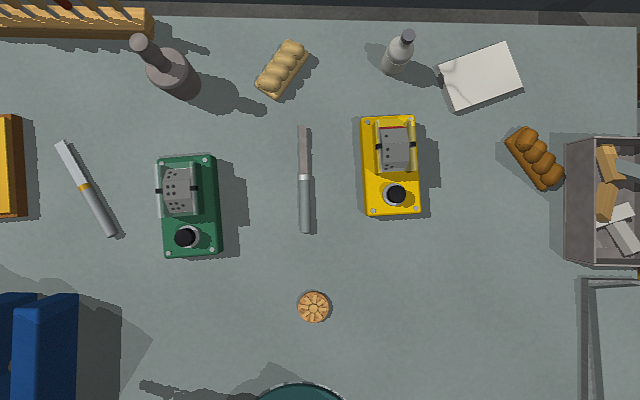

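The scene view shows the green counter around (405,187) with its button at (392,160). In the top view the counter is at (190,205) with its button at (186,237). Yellow is well clear, at (392,165) in the top view. Next I triangulate the button and enlarge the drum.

```bash
cat > h.py <<'E'
import numpy as np,cv2
from plant import manip
def ray(n,px):
    c=manip.camera_model(n);W=c["world_to_cam"];R=W[:3,:3];o=-R.T@W[:3,3]
    d=np.linalg.inv(c["K"])@[px[0],px[1],1];d=R.T@(d*[1,-1,-1]);return o,d/np.linalg.norm(d)
def plane(n,px,z):
    o,d=ray(n,px);return o+d*(z-o[2])/d[2]
def tri(a,b):
    (o,d),(p,e)=a,b
    t=np.linalg.lstsq(np.c_[d,-e],p-o,rcond=None)[0];x,y=o+d*t[0],p+e*t[1];return (x+y)/2,np.linalg.norm(x-y)
E
python3 - <<'E'
from h import *
S=cv2.imread("pics/scene0.png");T=cv2.imread("pics/top0.png")
a=cv2.resize(S[140:230,350:460],None,fx=4,fy=4,interpolation=2);b=cv2.resize(T[145:265,145:245],None,fx=3,fy=3,interpolation=2)
o=np.zeros((360,740,3),np.uint8);o[:,:440]=a;o[:,440:]=b;cv2.imwrite("pics/crop.png",o)
def dark(I,x0,y0,x1,y1):
    m=(I[y0:y1,x0:x1].max(2)<35).astype(np.uint8);n,l,st,c=cv2.connectedComponentsWithStats(m)
    for k in range(1,n):
        if st[k,4]>30: print(st[k]+[x0,y0,0,0,0],c[k]+[x0,y0])
dark(S,375,145,410,180);dark(T,165,215,210,258)
hsv=cv2.cvtColor(T,cv2.COLOR_BGR2HSV);m=cv2.inRange(hsv,(65,90,40),(90,255,200));m[:,:140]=0;m[:,260:]=0;m[:140]=0;m[270:]=0
r=cv2.minAreaRect(max(cv2.findContours(m,0,2)[0],key=cv2.contourArea));P=cv2.boxPoints(r)
print(r);q=np.array([plane("top",p,.05) for p in P]);print(q,np.linalg.norm(np.diff(q,axis=0),axis=1),q.mean(0))
E
```

```text
[386 154  13  14 123] [391.65853659 159.49593496]
[175 228  21  19 124] [187.26612903 237.85483871]
((189.86953735351562, 205.96121215820312), (100.18252563476562, 59.366703033447266), 85.51539611816406)
[[0.62120703 0.30778375 0.05      ]
 [0.63323851 0.18537495 0.05      ]
 [0.42617845 0.16411257 0.05      ]
 [0.41467437 0.28578267 0.05      ]] [0.12299866 0.20814889 0.12221276] [0.52382459 0.23576348 0.05      ]
```

View pics/crop.png

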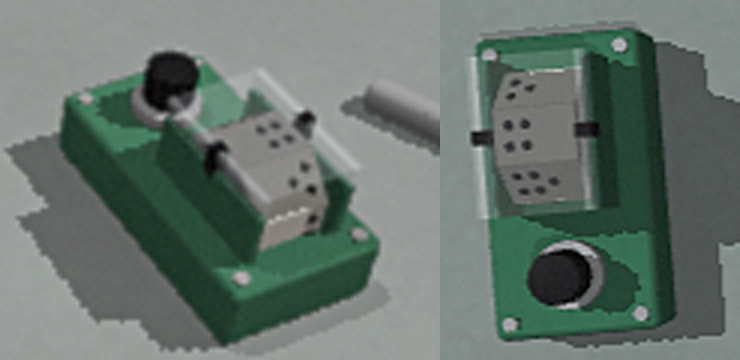

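The enlarged views show 4 dots level with the pointers, 3 on the far face and 5 on the button side, so red should be 4 presses away (4→3→2→1→red). The button's top face is at about (393,156.5) in scene and (184.5,237) in top.

```bash
python3 - <<'E'
from h import *
p,g=tri(ray("scene",(392.7,156.5)),ray("top",(184.7,237)));print(p,g)
print(plane("top",(184.7,237),.088),plane("scene",(392.7,156.5),.088))
c=manip.camera_model("wrist");print(c)
s=manip.state();print(s)
from scipy.spatial.transform import Rotation as R
print(R.from_quat(s["orientation"]).as_matrix())
E
```

```text
[0.46286683 0.23192709 0.08716937] 0.0008159185040015421
[0.46282258 0.23122354 0.088     ] [0.46373782 0.23178961 0.088     ]
{'K': array([[295.28579303,   0.        , 320.73883741],
       [  0.        , 295.28579303, 195.6268187 ],
       [  0.        ,   0.        ,   1.        ]]), 'T_tool_cam': array([[-4.13652971e-04,  9.64576809e-01,  2.63801837e-01,
         6.63998037e-02],
       [ 9.99999896e-01,  3.48326627e-04,  2.94407132e-04,
         9.37948619e-04],
       [ 1.92089088e-04,  2.63801931e-01, -9.64576852e-01,
         3.05492656e-02],
       [ 0.00000000e+00,  0.00000000e+00,  0.00000000e+00,
         1.00000000e+00]])}
{'clock': 0.1, 'qpos': array([ 1.06967452e+00,  2.63487030e-01, -4.88383449e-02,  1.25937567e+00,
       -8.16442242e-06,  1.41546343e+00]), 'qvel': array([ 0.00162698, -0.00047267,  0.00118099,  0.00257155,  0.00024462,
       -0.00072738]), 'effort': array([ 3.76964745e-03, -6.38576674e+01,  3.85062504e+01,  9.96229181e-03,
       -1.78485056e-04, -2.22707723e-05]), 'tool_pos': array([0.17793347, 0.49385888, 0.40427981]), 'orientation': array([ 1.72034345e-01,  9.85090848e-01, -4.29527298e-04, -1.41961136e-04]), 'force': array([-0.78211331, -0.24750891,  0.55663019]), 'ft_torque': array([-0.04092333,  0.04382141, -0.01179809]), 'grasp_force': 0.0, 'gripper_width': 0.9996155699533646}
[[-9.40808328e-01  3.38938795e-01 -4.27476127e-04]
 [ 3.38939039e-01  9.40808000e-01 -7.97402439e-04]
 [ 1.31902338e-04 -8.95091203e-04 -9.99999591e-01]]
```

arm_command:
  xyz:
    - [-0.357, -0.15, 0.09]
    - [-0.357, -0.15, 0.09]
    - [-0.357, -0.15, 0.09]
    - [-0.357, -0.15, 0.09]
    - [-0.357, -0.15, 0.09]
    - [-0.357, -0.15, 0.09]
    - [-0.357, -0.15, 0.09]
    - [-0.357, -0.15, 0.09]
  twist:
    - [0, 0, -0.45]
    - [0, 0, -0.45]
    - [0, 0, -0.45]
    - [0, 0, -0.45]
    - [0, 0, -0.45]
    - [0, 0, -0.45]
    - [0, 0, -0.45]
    - [0, 0, -0.45]
  jaw: [1, 1, 1, 1, 1, 1, 1, 1]

```text
clock: 0.77
tool_pos: [0.4062, 0.2835, 0.3325]
orientation: [-0.052, 0.999, -0.0, -0.0]
force: [1.3, 1.7, -0.2]
gripper_width: -0.001
grasp_force: 0.0
```

arm_command:
  xyz:
    - [-0.03, -0.035, 0.01]
    - [-0.03, -0.035, 0.01]
    - [-0.03, -0.035, 0.01]
    - [-0.03, -0.035, 0.01]
    - [-0.03, -0.035, 0.01]
  twist:
    - [0, 0, 0]
    - [0, 0, 0]
    - [0, 0, 0]
    - [0, 0, 0]
    - [0, 0, 0]
  jaw: [1, 1, 1, 1, 1]

```text
clock: 1.18
tool_pos: [0.4378, 0.2543, 0.3232]
orientation: [-0.053, 0.999, 0.0, -0.0]
force: [-0.2, 1.1, 0.4]
gripper_width: -0.002
grasp_force: 0.0
```

```bash
python3 - <<'E'
from h import *
from scipy.spatial.transform import Rotation as R
s=manip.state();print(s["clock"],s["tool_pos"],s["orientation"],s["force"])
im=manip.get_image("wrist");cv2.imwrite("pics/w1.png",im[:,:,::-1])
M=R.from_quat(s["orientation"]).as_matrix();c=manip.camera_model("wrist");T=c["T_tool_cam"]
for n,P in(("btn",(.463,.232,.088)),("tip",None)):
    t=M.T@(np.array(P)-s["tool_pos"]) if P else np.array([0,0,.173])
    if P: print("btn in tool",t)
    q=T[:3,:3].T@(t-T[:3,3])*[1,-1,-1];u=c["K"]@q;print(n,u/u[2])
E
```

```text
1.1833 [0.43784756 0.25425198 0.32318427] [-5.25784010e-02  9.98616788e-01  9.18846662e-05 -1.14437902e-04] [-0.22509617  1.09768427  0.38870673]
btn in tool [-0.02272814 -0.02481623  0.23517445]
btn [286.68499615 237.95607603   1.        ]
tip [319.45174916 245.43506138   1.        ]
```

View pics/w1.png

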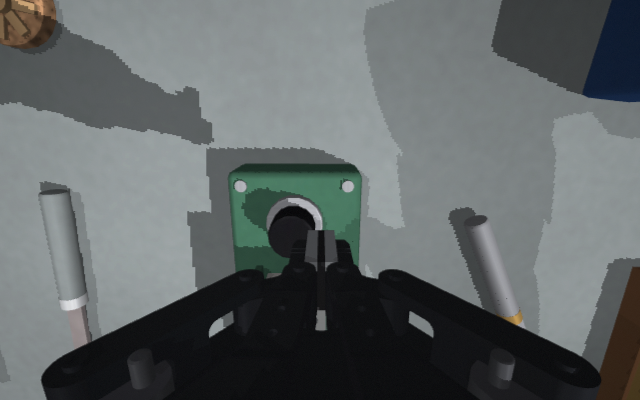

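The button's top shows at about (291,231), close to the predicted (287,238), so its position is confirmed. Next I hover over it.

arm_command:
  xyz:
    - [-0.021, -0.025, 0.03]
    - [-0.021, -0.025, 0.05]
    - [-0.021, -0.025, 0.05]
    - [-0.021, -0.025, 0.05]
    - [-0.021, -0.025, 0.05]
  twist:
    - [0, 0, 0]
    - [0, 0, 0]
    - [0, 0, 0]
    - [0, 0, 0]
    - [0, 0, 0]
  jaw: [1, 1, 1, 1, 1]

```text
clock: 1.65
tool_pos: [0.4616, 0.2317, 0.2742]
orientation: [-0.053, 0.999, 0.0, 0.0]
force: [0.1, 0.0, -0.5]
gripper_width: 0.0
grasp_force: 0.0
```

arm_command:
  xyz:
    - [0, 0, 0.008]
    - [0, 0, 0.014]
    - [0, 0, 0.018]
    - [0, 0, 0.022]
    - [0, 0, 0.026]
    - [0, 0, 0.03]
    - [0, 0, 0.03]
    - [0, 0, 0.03]
  twist:
    - [0, 0, 0]
    - [0, 0, 0]
    - [0, 0, 0]
    - [0, 0, 0]
    - [0, 0, 0]
    - [0, 0, 0]
    - [0, 0, 0]
    - [0, 0, 0]
  jaw: [1, 1, 1, 1, 1, 1, 1, 1]

```text
clock: 2.32
tool_pos: [0.4622, 0.2309, 0.2433]
orientation: [-0.052, 0.999, 0.0, 0.0]
force: [-3.3, 1.8, 11.2]
gripper_width: 0.001
grasp_force: 5.5
```

Force is 11 N with the tip at 70 mm, which is the stop. I release and check the click.

arm_command:
  xyz:
    - [0, 0, -0.01]
    - [0, 0, -0.02]
    - [0, 0, -0.03]
    - [0, 0, -0.03]
    - [0, 0, -0.03]
    - [0, 0, -0.03]
  twist:
    - [0, 0, 0]
    - [0, 0, 0]
    - [0, 0, 0]
    - [0, 0, 0]
    - [0, 0, 0]
    - [0, 0, 0]
  jaw: [1, 1, 1, 1, 1, 1]

```text
clock: 2.82
tool_pos: [0.462, 0.2307, 0.2723]
orientation: [-0.052, 0.999, -0.0, -0.0]
force: [0.4, 0.9, -0.1]
gripper_width: 0.0
grasp_force: 0.0
```

```bash
cat > look.py <<'E'
from h import *
import sys
S=manip.get_image("scene")[:,:,::-1];T=manip.get_image("top")[:,:,::-1]
o=np.zeros((360,740,3),np.uint8);o[:,:440]=cv2.resize(S[140:230,350:460],None,fx=4,fy=4,interpolation=2);o[:,440:]=cv2.resize(T[145:265,145:245],None,fx=3,fy=3,interpolation=2)
cv2.imwrite(sys.argv[1],o);s=manip.state();print(s["clock"],s["tool_pos"],s["force"])
E
python3 look.py pics/c1.png
```

```text
2.9167 [0.46195479 0.23076092 0.27227762] [-0.0759036  -0.73192831 -0.18740822]
```

View pics/c1.png

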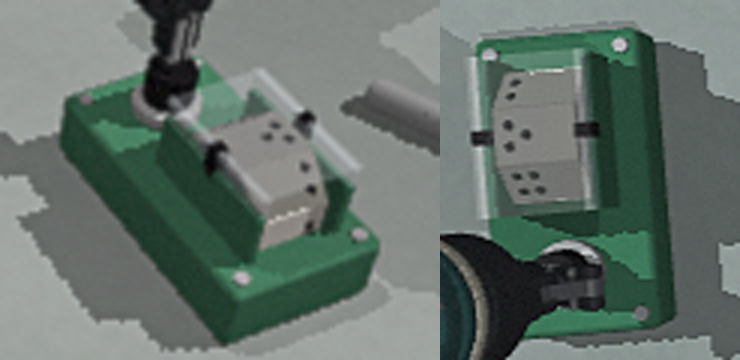

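The picture shows 3 on top, 2 on the far face and 4 on the button side, so one click registered and three remain.

arm_command:
  xyz:
    - [0, 0, 0.008]
    - [0, 0, 0.014]
    - [0, 0, 0.018]
    - [0, 0, 0.022]
    - [0, 0, 0.026]
    - [0, 0, 0.03]
    - [0, 0, 0.03]
    - [0, 0, 0.03]
  twist:
    - [0, 0, 0]
    - [0, 0, 0]
    - [0, 0, 0]
    - [0, 0, 0]
    - [0, 0, 0]
    - [0, 0, 0]
    - [0, 0, 0]
    - [0, 0, 0]
  jaw: [1, 1, 1, 1, 1, 1, 1, 1]

```text
clock: 3.58
tool_pos: [0.462, 0.2308, 0.2433]
orientation: [-0.052, 0.999, -0.0, 0.0]
force: [-4.1, -1.9, 11.8]
gripper_width: 0.001
grasp_force: 6.3
```

arm_command:
  xyz:
    - [0, 0, -0.01]
    - [0, 0, -0.02]
    - [0, 0, -0.03]
    - [0, 0, -0.03]
    - [0, 0, -0.03]
    - [0, 0, -0.03]
  twist:
    - [0, 0, 0]
    - [0, 0, 0]
    - [0, 0, 0]
    - [0, 0, 0]
    - [0, 0, 0]
    - [0, 0, 0]
  jaw: [1, 1, 1, 1, 1, 1]

```text
clock: 4.08
tool_pos: [0.462, 0.2308, 0.2723]
orientation: [-0.052, 0.999, -0.0, -0.0]
force: [-0.9, -0.9, 0.1]
gripper_width: -0.001
grasp_force: 0.0
```

arm_command:
  xyz:
    - [0, 0, 0.008]
    - [0, 0, 0.014]
    - [0, 0, 0.018]
    - [0, 0, 0.022]
    - [0, 0, 0.026]
    - [0, 0, 0.03]
    - [0, 0, 0.03]
    - [0, 0, 0.03]
  twist:
    - [0, 0, 0]
    - [0, 0, 0]
    - [0, 0, 0]
    - [0, 0, 0]
    - [0, 0, 0]
    - [0, 0, 0]
    - [0, 0, 0]
    - [0, 0, 0]
  jaw: [1, 1, 1, 1, 1, 1, 1, 1]

```text
clock: 4.75
tool_pos: [0.4619, 0.2308, 0.2433]
orientation: [-0.052, 0.999, -0.0, 0.0]
force: [-4.2, -1.7, 13.5]
gripper_width: 0.004
grasp_force: 6.6
```

arm_command:
  xyz:
    - [0, 0, -0.01]
    - [0, 0, -0.02]
    - [0, 0, -0.03]
    - [0, 0, -0.03]
    - [0, 0, -0.03]
    - [0, 0, -0.03]
  twist:
    - [0, 0, 0]
    - [0, 0, 0]
    - [0, 0, 0]
    - [0, 0, 0]
    - [0, 0, 0]
    - [0, 0, 0]
  jaw: [1, 1, 1, 1, 1, 1]

```text
clock: 5.25
tool_pos: [0.462, 0.2308, 0.2723]
orientation: [-0.052, 0.999, -0.0, -0.0]
force: [-0.4, 0.0, -0.1]
gripper_width: -0.001
grasp_force: 0.0
```

```bash
python3 look.py pics/c2.png
```

```text
5.35 [0.46196539 0.23079192 0.27225708] [ 0.04320112 -0.47725148 -0.07512817]
```

View pics/c2.png

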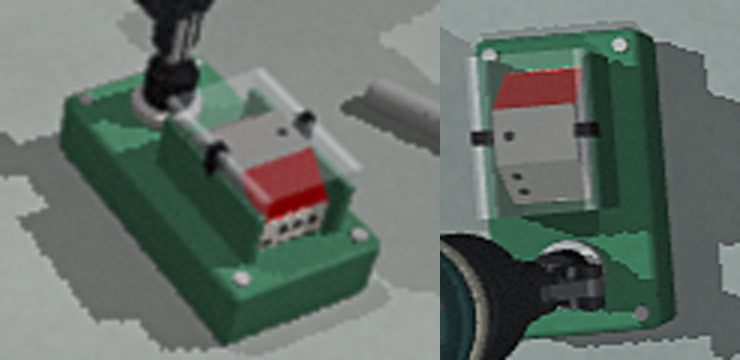

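The picture shows 1 on top and red on the next face, at crop (535,90). One more press is needed, then I rise clear.

arm_command:
  xyz:
    - [0, 0, 0.008]
    - [0, 0, 0.014]
    - [0, 0, 0.018]
    - [0, 0, 0.022]
    - [0, 0, 0.026]
    - [0, 0, 0.03]
    - [0, 0, 0.03]
    - [0, 0, 0.03]
  twist:
    - [0, 0, 0]
    - [0, 0, 0]
    - [0, 0, 0]
    - [0, 0, 0]
    - [0, 0, 0]
    - [0, 0, 0]
    - [0, 0, 0]
    - [0, 0, 0]
  jaw: [1, 1, 1, 1, 1, 1, 1, 1]

```text
clock: 6.02
tool_pos: [0.462, 0.2308, 0.2433]
orientation: [-0.052, 0.999, -0.0, 0.0]
force: [-3.9, -0.9, 12.9]
gripper_width: 0.001
grasp_force: 6.3
```

arm_command:
  xyz:
    - [0, 0, -0.01]
    - [0, 0, -0.02]
    - [0, 0, -0.03]
    - [0, 0, -0.05]
    - [0, 0, -0.07]
    - [0, 0, -0.08]
    - [0, 0, -0.08]
    - [0, 0, -0.08]
  twist:
    - [0, 0, 0]
    - [0, 0, 0]
    - [0, 0, 0]
    - [0, 0, 0]
    - [0, 0, 0]
    - [0, 0, 0]
    - [0, 0, 0]
    - [0, 0, 0]
  jaw: [1, 1, 1, 1, 1, 1, 1, 1]

```text
clock: 6.68
tool_pos: [0.4622, 0.2309, 0.3227]
orientation: [-0.052, 0.999, 0.0, 0.0]
force: [0.1, 0.6, -0.2]
gripper_width: -0.001
grasp_force: 0.0
```

```bash
python3 look.py pics/c3.png
```

```text
6.7833 [0.46193105 0.23077121 0.32194527] [-0.29332362  0.71281206  0.00631766]
```

View pics/c3.png

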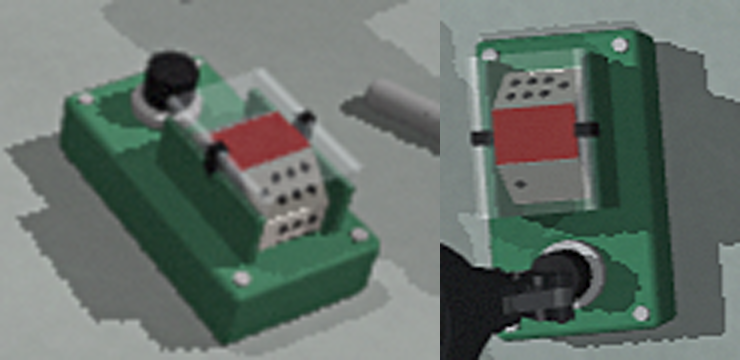

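Red is on top, level with both pointers, the button is up and the gripper is clear.

```bash
python3 -c "
from plant import manip;print(manip.finish_job())"
```

```text
the job is handed in; nothing more can be done
None
```

The green counter was clicked on four presses; its red face now lies on top level with both pointers, the yellow counter was not touched, and the job is handed in (no verdict was returned).

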